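# Hang the ear defenders on the rod under the rack

### The arm

A 6-joint arm with a two-finger parallel gripper is mounted at the origin on the work surface. World frame = base frame: x ahead of the robot, y to its left, z up, the work surface at z = 0. Lengths are in m, angles in rad, forces in N, time in s.
With the tool pointing down it reaches from about 0.4 to 0.825 m from the base axis. Payload 7 kg.
Tool frame: the origin (TCP) lies at the centre of the arm's flange, where the gripper is bolted on; the fingertips stand 178 mm ahead of it and the grasp point (between the pads) lies 159 mm ahead of it; z points along the fingers, y is the direction in which the jaws open and shut (so a half turn about z gives the same grasp; the last joint's range is limited). The gripper opens to 88 mm and grips with 3 to 60 N. Pads are 19 mm wide; open, the fingers measure 130 mm over their backs; the gripper's body (78 mm by 193 mm) begins 47 mm behind the grasp point.
Start: joints at [-0.837, 0.359, 0.012, 0, -1.224, -0.288], TCP at [0.291, -0.609, 0.405] pointing down, gripper open.
Joint ranges: [-3.07, 3.07], [-1.43, 2.12], [-1.02, 1.25], [-3.03, 1.67], [-3.05, -0], [-3.03, 3.03]. Speed limits (rad/s): [2.39, 2.39, 3.01, 3.14, 3.14, 3.14].

### API

Orientations are given as [roll, pitch, yaw] about the fixed x, y, z axes, in that order (R = Rz(yaw) Ry(pitch) Rx(roll)).
In Python, from station import arm gives the robot as it stands. Calls block until the motion is done:
- arm.goto(position, orientation): joint-space move of the TCP to a pose.
- arm.move_l(position, attitude=None, rate=0.15, f_stop=None): straight line of the TCP; attitude=None keeps the orientation; rate is the mean speed in m/s. With f_stop (N) it stops when the force on the tool has changed by that much, and returns True; else False.
- arm.goto_joints(angles): joint-space move.
- arm.release() and arm.grasp(grip_force=None): open the fingers fully, or close them until they stop; grip_force is the grip in N (None keeps the last).
- arm.hold(seconds).
- arm.solve_ik(position, orientation): joint angles nearest the present ones, or None.
- arm.capture(name): name is "side" or "top" or "wrist"; returns a dict with "image" (384x512x3 uint8, red, green, blue), "fx", "fy", "cx", "cy" (pixels), "k1" (the pictures are not rectified: a ray, as slopes to the right and down, at radius r is drawn at 1 + k1 r^2 times it, then the intrinsics apply), "xyz" and "orientation" of the camera in the world. Camera axes: x right, y up, looking along -z (the intrinsics and any distortion apply to the point x, -y, -z); pixel columns grow to the right and rows downward; lengths in m; the calibration is good to about 2 mm. A picture is of the moment at which its call begins. There is no depth.
A pose or a line that the arm cannot do raises arm.PlanningError and nothing moves.
- arm.sign_off(): hands the job in, once; it reports no verdict.
Trained networks look in the newest picture that a camera, given by its name, has taken for a name from the list of things; names that differ only in an ending like _2 or _b are one class to them, and where a whole thing is asked for, a point or a joint stands for the part that bears it (a point fixed in the world has none). Each returns a list of dicts, best first, with "p" (0 to 1); they miss things now and then, are a little off and sometimes report something else, mostly with a low value. They report only what shows in the picture. A call takes as long as a camera call. They do not tell look-alikes from the thing itself.
- arm.regions_of(camera, target): "pixels" (384x512 bool, what is visible of it) and "rect" ([left, top, right, bottom] in pixels, round what is visible of it).
Readings, each from a call of its own:
- arm.read_clock(): time.
- arm.read_joint_positions(): joint angles.
- arm.read_joint_vel(): joint speeds.
- arm.read_joint_torque(): joint torques, N m.
- arm.read_ee_pos(): TCP position.
- arm.read_tcp_rot(): TCP orientation.
- arm.read_force(): force on the tool from outside, world axes, zero at the start.
- arm.read_moment(): the same for the moment, N m.
- arm.read_width(): finger opening in m.
Only numpy, scipy, OpenCV 4.12 (cv2) and the standard library are available. Lean on these libraries where they do the work, as an engineer would, in place of code of your own. Each camera call takes 0.05 s, during which the arm holds its last target.

### The job

Tidy the ear defenders away: hang them by their headband over the free steel rod that sticks out under the glass board of the bench rack, one cup each side of the rod, level and squarely across it. The rod's height is unknown, so lower them gently until you feel the rod take the headband, hold them there a moment without pressing hard, and only then let go; do not drop them. Do not bump the rack, and leave the other things on the bench where they are.

Things in the scene. Friction and masses are not known exactly. Their poses are not given: they have to be found in the camera images.
- ear_defenders: Rigid grey and white ear defenders, 154-308 g, standing on their two cups, headband arched on top. Origin: on the bench under their middle; z up, x from the cup nearer the robot to the farther, y across the headband. 190 mm tall, 160 wide (x), 70 deep (y). Cups lie inside the band, 32 to 72 mm either side of the middle, z 0 to 90 mm, 64 mm gap between them.
- band_centre (a point): Centre of the headband's half-circle arch, 110 mm above the ear defenders' origin, same axes. The band is 28 mm wide (y) and 8 mm thick, mid-radius 76 mm in the x-z plane, straight down below. Pinch it across its width, on the robot's side about 30 to 40 degrees down from the top, tool tilted as much, along the radius: fingers then clear the rod and the gripper the board.
- headband_top (a point): Top outer face of the headband at the middle of the arch, 190 mm above the ear defenders' origin, same axes; its under face, which is to lie on the rod, is 8 mm lower.
- rack: Fixed bench rack: two 16 mm posts at x = 125, y = -170 and +170 mm, a glass board overhead, a rod below it. Origin: on the bench straight below the rod's line; x away from the robot, y along the rod to its free end (robot's left), z up; turned up to 0.2 rad. The 12 mm rod's axis is at x = 0, from y = -170 mm (bend, to a clamp on the rear post) to y = +110 mm.
- below_rod_end (a point): Point on the bench straight below the rod's free end (rack y = +110 mm), which carries a 22 mm ball. The rod's axis is somewhere from 225 to 265 mm above the bench, not reported: feel or see it. It stays put under 60 N. Bring the band in sideways from this end, rod inside the arch, band above the ball, then lower it: the top should end between rack y = -120 and +80 mm.
- board_front (a point): Middle of the lower front edge of the rack's glass board (white frame), 420 mm above the bench, 65 mm on the robot's side of the rod's line. The board reaches from rack x = -65 to +60, y = -205 to +205 mm, with jars on it. Below it there is no room for an upright gripper over the rod, nor to lift the cups over the rod.
- beaker: Bystander: clear glass beaker, 72 mm across, 85 mm tall; origin at its underside centre. Leave it alone.
- dish: Bystander: shallow glass dish, 90 mm across, 16 mm tall, usually under or near the rod; origin at its underside centre. Leave it alone.
- reagent_bottle: Bystander: brown glass bottle, 68 mm across, 150 mm tall; origin at its underside centre. Leave it alone.
- sample_jar: Bystander: small glass jar with a metal lid, 60 mm across, 70 mm tall; origin at its underside centre. Leave it alone.
- spatula: Bystander: steel spatula 200 mm long lying flat on the bench; origin at its underside centre. Leave it alone.
There are look-alikes about, which are no part of the job. What is shaped like the ear_defenders but blue or green is not meant.

How it is judged:
On the way:
1. while still held, the headband lies on the rod, at rest, the rod taking weight (x of headband_top in the frame of rack between -0.03 and 0.03 m and y of headband_top in the frame of rack between -0.125 and 0.085 m and z of headband_top in the frame of rack between 0.228 and 0.3 m and angle between ear_defenders's own z axis and vertical below 0.26 rad and angle between the y axis of ear_defenders and the y axis of rack, either way round below 0.35 rad and contact force between ear_defenders and rack above 0.8 N and contact force between the fingers and ear_defenders above 1 N and linear speed of ear_defenders below 0.05 m/s), for 0.2 s.
At the end, for the whole second after the job is handed in: Released and still, borne by the rack: headband top within 30 mm of the rod's line, between -125 and +85 mm along it from the rack's origin, 228-300 mm above the bench, leaning under 15 degrees, turned under 20 degrees from square across the rod (x of headband_top in the frame of rack between -0.03 and 0.03 m and y of headband_top in the frame of rack between -0.125 and 0.085 m and z of headband_top in the frame of rack between 0.228 and 0.3 m and angle between ear_defenders's own z axis and vertical below 0.26 rad and angle between the y axis of ear_defenders and the y axis of rack, either way round below 0.35 rad and contact force between ear_defenders and rack above 0.8 N and linear speed of ear_defenders below 0.05 m/s and angular speed of ear_defenders below 0.5 rad/s and contact force between the fingers and ear_defenders below 0.1 N); the robot touches nothing.
It fails at once if the ear defenders are dropped: they move faster than 0.4 m/s with no finger on them (contact force between the fingers and ear_defenders below 0.05 N and linear speed of ear_defenders above 0.4 m/s).
It fails at once if the ear defenders are pressed on the rack with more than 40 N (contact force between ear_defenders and rack above 40 N).
It fails at once if the arm or gripper hits the rack with more than 15 N (contact force between any of the arm, the fingers and rack above 15 N).
It fails at once if another thing on the bench is shifted more than 30 mm (distance of any of beaker, dish, reagent_bottle, sample_jar, spatula from where it was at the start of the episode above 0.03 m).
It also fails if it takes over 45 s, if anything falls off the work surface, if the arm or the gripper's body presses on something with over 40 N, if the wrist force passes 120 N, or if a joint passes its speed limit or range.

## Working session

There is one attempt and no reset: what is moved stays moved. The work goes in short steps, each a Python script; the robot and the scene stay as the last script left them, time stands still between calls to the robot, and variables do not carry over. Pictures are saved under pics/ and viewed, and the job is handed in when it is done.

```bash
ls; mkdir -p pics; python3 - <<'E'
from station import arm
import cv2
for n in ["side","top","wrist"]:
    c=arm.capture(n); cv2.imwrite(f"pics/a_{n}.png",c["image"][:,:,::-1])
    print(n,{k:v for k,v in c.items() if k!="image"})
    for t in ["ear_defenders","rack","dish","beaker","reagent_bottle","sample_jar","spatula"]:
        print(t,[(r["p"],r["rect"]) for r in arm.regions_of(n,t)])
print(arm.read_clock())
E
```

```text
pics
side {'fx': 464.7792204982745, 'fy': 464.7792204982745, 'cx': 255.73760642721803, 'cy': 197.42218019481942, 'k1': 0.03854393175765524, 'xyz': array([-0.13507123,  0.72199176,  1.17707454]), 'orientation': array([ 0.7556423 ,  0.00530984, -2.427954  ])}
ear_defenders [(0.91, [160.5, 206.4, 209.7, 267.2]), (0.91, [141.3, 303.4, 208.9, 371.9]), (0.84, [227.9, 320.4, 296.0, 384.0]), (0.8, [203.7, 250.9, 252.3, 320.9])]
rack [(0.59, [160.0, 35.8, 306.3, 206.4])]
dish [(0.85, [221.5, 185.0, 248.6, 205.0]), (0.74, [323.6, 171.6, 341.0, 194.7])]
beaker [(0.64, [135.7, 268.7, 163.9, 301.6])]
reagent_bottle []
sample_jar [(0.74, [325.8, 172.3, 337.5, 192.0])]
spatula [(0.8, [256.8, 231.9, 308.0, 279.0])]
top {'fx': 435.457182609735, 'fy': 435.457182609735, 'cx': 249.9515910293084, 'cy': 185.54085128355518, 'k1': -0.15055428476770866, 'xyz': array([0.29632621, 0.02769964, 1.49503748]), 'orientation': array([ 0.12934236,  0.02476925, -1.57666326])}
ear_defenders [(0.97, [143.7, 255.6, 194.8, 295.1]), (0.85, [172.6, 199.3, 225.8, 227.7]), (0.81, [121.0, 190.0, 156.9, 236.5])]
rack [(0.81, [231.7, 44.0, 397.7, 132.7]), (0.56, [272.4, 127.0, 302.2, 149.5])]
dish [(0.63, [273.9, 127.6, 303.4, 151.2])]
beaker [(0.77, [151.1, 151.3, 170.7, 172.3])]
reagent_bottle [(0.68, [301.4, 194.2, 325.4, 215.4])]
sample_jar [(0.72, [356.1, 193.6, 373.6, 213.8])]
spatula [(0.61, [250.4, 188.1, 272.3, 246.9])]
wrist {'fx': 311.0785811544546, 'fy': 311.0785811544546, 'cx': 263.8854923599281, 'cy': 191.30746799217175, 'k1': -0.07374277398640591, 'xyz': array([ 0.21959381, -0.64280644,  0.38380603]), 'orientation': array([-2.99111541e-01, -6.35462841e-06,  2.01712933e+00])}
ear_defenders []
rack []
dish []
beaker []
reagent_bottle []
sample_jar []
spatula []
1.2
```

View pics/a_side.png

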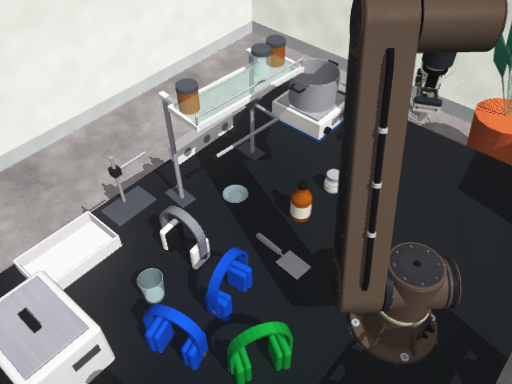

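View pics/a_top.png

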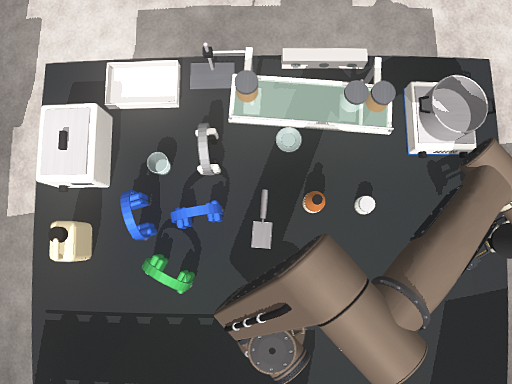

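```bash
cat > h.py <<'E'
import numpy as np, cv2
from scipy.spatial.transform import Rotation as Ro
def proj(c,P):
    R=Ro.from_euler('xyz',c["orientation"]).as_matrix()
    q=(np.atleast_2d(P)-c["xyz"])@R
    a=np.stack([q[:,0]/-q[:,2],-q[:,1]/-q[:,2]],1)
    s=1+c["k1"]*(a**2).sum(1,keepdims=True)
    return a*s*[c["fx"],c["fy"]]+[c["cx"],c["cy"]]
def ray(c,uv):
    d=(np.asarray(uv,float)-[c["cx"],c["cy"]])/[c["fx"],c["fy"]]
    a=d.copy()
    for _ in range(30): a=d/(1+c["k1"]*(a@a))
    R=Ro.from_euler('xyz',c["orientation"]).as_matrix()
    return c["xyz"],R@np.array([a[0],-a[1],-1])
def atz(c,uv,z):
    o,d=ray(c,uv); return o+d*(z-o[2])/d[2]
E
python3 - <<'E'
from station import arm
import cv2,pickle
from h import *
D={n:arm.capture(n) for n in["side","top"]}
pickle.dump(D,open("d0.pkl","wb"))
s=D["side"]["image"][:,:,::-1]; t=D["top"]["image"][:,:,::-1]
cv2.imwrite("pics/b_side.png",cv2.resize(s[30:230,120:320],None,fx=3,fy=3,interpolation=cv2.INTER_CUBIC))
cv2.imwrite("pics/b_side2.png",cv2.resize(s[190:290,140:260],None,fx=6,fy=6,interpolation=cv2.INTER_CUBIC))
cv2.imwrite("pics/b_top.png",cv2.resize(t[40:190,180:410],None,fx=3.4,fy=3.4,interpolation=cv2.INTER_CUBIC))
E
```

```text
(no output)
```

View pics/b_side.png

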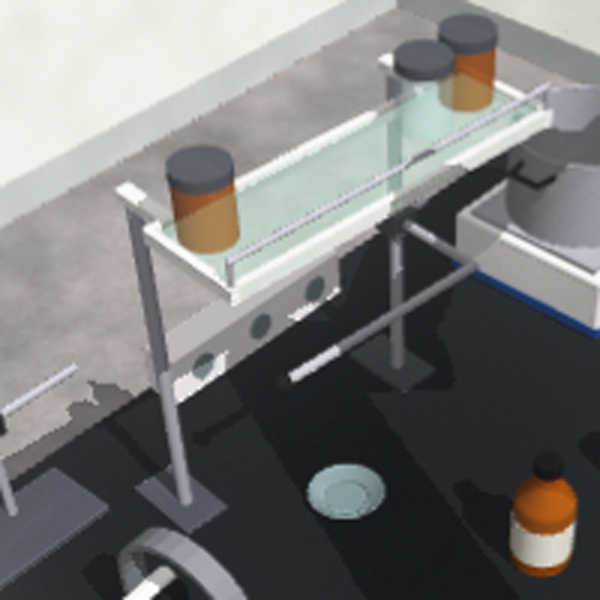

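View pics/b_side2.png

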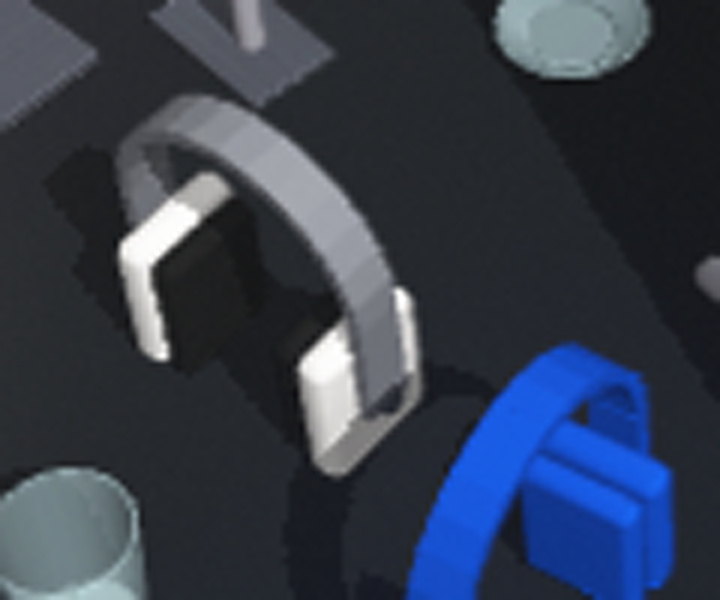

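View pics/b_top.png

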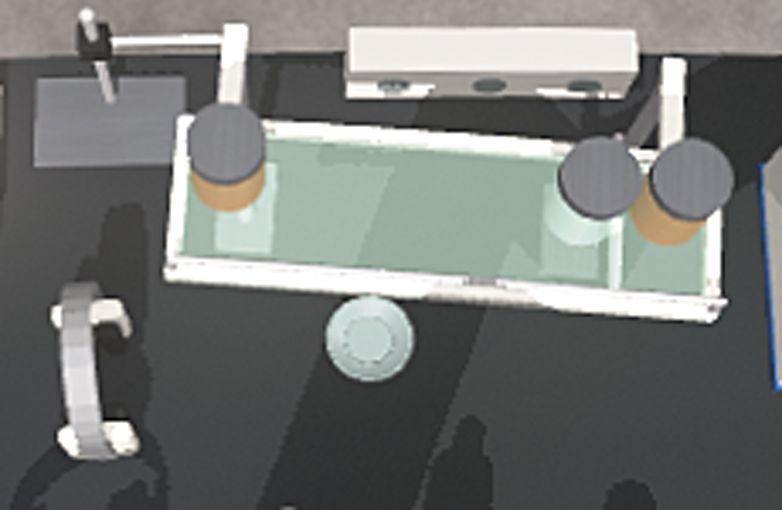

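```bash
cat > fit.py <<'E'
from h import *
import pickle
from scipy.optimize import least_squares, minimize
def pose(p): # x,y,yaw
    return Ro.from_euler('z',p[2]).as_matrix(), np.array([p[0],p[1],0])
def parts():
    P=[]
    box=lambda a,b:np.array([[x,y,z] for x in(a[0],b[0]) for y in (a[1],b[1]) for z in (a[2],b[2])])
    for s in(-1,1):
        P.append(box((s*.032,-.035,0.004),(s*.072,.035,.086)))
        P.append(box((s*.072,-.014,.045),(s*.080,.014,.11)))
    th=np.linspace(0,np.pi,17)
    for a,b in zip(th[:-1],th[1:]):
        P.append(np.array([[r*np.cos(t),y,.11+r*np.sin(t)] for r in(.072,.08) for t in(a,b) for y in(-.014,.014)]))
    return P
PARTS=parts()
def mask(c,R,t,sc=4):
    m=np.zeros((384*sc,512*sc),np.uint8)
    for q in PARTS:
        uv=proj(c,q@R.T+t)
        cv2.fillConvexPoly(m,cv2.convexHull(np.round((uv+.5)*sc).astype(np.int32)),1)
    return m
def iou(c,M,R,t,sc=4):
    m=mask(c,R,t,sc); m2=cv2.resize(M.astype(np.uint8),None,fx=sc,fy=sc,interpolation=cv2.INTER_NEAREST)
    return (m&m2).sum()/(m|m2).sum()
E
python3 - <<'E'
from station import arm
from fit import *
D=pickle.load(open("d0.pkl","rb")); S,T=D["side"],D["top"]
def rp(p):
    R,t=pose(p); return lambda q:np.array(q)@R.T+t
obs=[(T,(229.1,122.4),(-.065,.205,.42)),(T,(389.7,134.1),(-.065,-.205,.42)),(S,(197.3,130),(-.065,.205,.42)),(S,(303.3,70),(-.065,-.205,.42)),
(S,(181.7,197.7),(.125,.17,0)),(S,(253.3,151.7),(.125,-.17,0)),(S,(214.3,157.3),(0,.11,None)),(S,(278.3,118.3),(0,-.17,None))]
def f(p):
    g=rp(p); return np.concatenate([proj(c,g([q[0],q[1],p[3] if q[2] is None else q[2]]))[0]-uv for c,uv,q in obs])
r=least_squares(f,[.9,-.1,-.1,.245],loss='soft_l1'); print("rack",r.x); print(r.fun.reshape(-1,2).round(1))
M={}
for n,c,pt in(("side",S,(188,236)),("top",T,(207,148))):
    arm.capture(n); rs=arm.regions_of(n,"ear_defenders")
    for q in rs:
        l,t,rr,b=q["rect"]
        if l-3<pt[0]<rr+3 and t-3<pt[1]<b+3: M[n]=q["pixels"];print(n,q["p"],q["rect"]);break
pickle.dump((r.x,M),open("m.pkl","wb"))
print(M.keys())
E
```

```text
rack [ 0.64973552 -0.10479182 -0.08684188  0.22825086]
[[ 0.3 -1.3]
 [-0.5 -0.6]
 [ 0.4  1.1]
 [ 0.6  0.6]
 [ 0.8 -0.2]
 [-0.4  0.5]
 [ 0.2  0.2]
 [-0.1 -0.2]]
side 0.88 [159.9, 207.5, 212.6, 268.3]
top 0.6 [195.4, 123.8, 217.4, 176.8]
dict_keys(['side', 'top'])
```

```bash
python3 - <<'E'
from fit import *
D=pickle.load(open("d0.pkl","rb")); rk,M=pickle.load(open("m.pkl","rb"))
g=atz(D["top"],(207,148),.15); print(g)
def cost(p): return -sum(iou(D[n],M[n],*pose(p)) for n in M)
best=None
for yaw in(-.4,-.2,0,.2,.4):
  for dx in (-.03,0,.03):
    r=minimize(cost,[g[0]+dx,g[1],yaw],method="Nelder-Mead",options=dict(initial_simplex=[[g[0]+dx,g[1],yaw],[g[0]+dx+.02,g[1],yaw],[g[0]+dx,g[1]+.02,yaw],[g[0]+dx,g[1],yaw+.15]],maxiter=70))
    if best is None or r.fun<best.fun: best=r
print(best.x,best.fun,[iou(D[n],M[n],*pose(best.x)) for n in M])
pickle.dump(best.x,open("ear.pkl","wb"))
for n,(a,b,c,d) in dict(side=(190,290,140,260),top=(110,190,180,260)).items():
    im=D[n]["image"][:,:,::-1].copy(); im=cv2.resize(im,None,fx=4,fy=4,interpolation=cv2.INTER_CUBIC)
    m=mask(D[n],*pose(best.x)); cs,_=cv2.findContours(m,cv2.RETR_LIST,cv2.CHAIN_APPROX_NONE); cv2.drawContours(im,cs,-1,(0,0,255),1)
    cv2.imwrite(f"pics/c_{n}.png",im[a*4:b*4,c*4:d*4])
E
```

```text
[0.59265933 0.1953693  0.15      ]
[0.6061348  0.20683336 0.07927932] -1.7251857583224397 [np.float64(0.897460408501418), np.float64(0.8277253498210217)]
```

View pics/c_side.png

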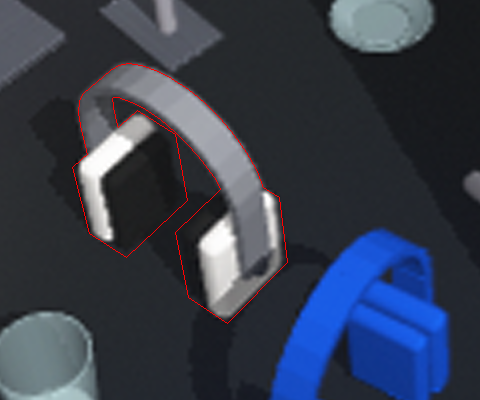

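View pics/c_top.png

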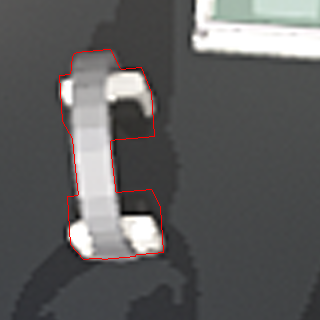

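```bash
cat >> h.py <<'E'
import pickle
TH=np.deg2rad(35)
def tcp(top_xy,cz,yaw,sgn,r=.076+.159,th=None):
    """tool pose for band centre at (xy,cz), ear yaw"""
    th=TH if th is None else th
    R=Ro.from_euler('z',yaw).as_matrix()
    a=R@[np.sin(th),0,-np.cos(th)]; y=sgn*(R@[0,1,0]); x=np.cross(y,a)
    p=np.array([*top_xy,cz])-a*r
    return p, Ro.from_matrix(np.stack([x,y,a],1)).as_euler('xyz')
def rackxy(rk,x,y):
    c,s=np.cos(rk[2]),np.sin(rk[2]); return rk[0]+c*x-s*y, rk[1]+s*x+c*y
E
python3 - <<'E'
from station import arm
from h import *
rk,_=pickle.load(open("m.pkl","rb")); e=pickle.load(open("ear.pkl","rb"))
print(arm.read_joint_positions(),arm.read_tcp_rot(),arm.read_force(),arm.read_clock())
for s in(1,-1):
  for th in (35,40):
    TH=np.deg2rad(th)
    for nm,(xy,cz,yw,r) in dict(pre=(e[:2],.11,e[2],.355),g=(e[:2],.11,e[2],.235),lift=(e[:2],.195,e[2],.235),app=(rackxy(rk,0,.2),.195,rk[2],.235),over=(rackxy(rk,0,.02),.195,rk[2],.235),ret=(rackxy(rk,0,.02),.16,rk[2],.355)).items():
        p,o=tcp(xy,cz,yw,s,r,TH); q=arm.solve_ik(p,o); print(s,th,nm,p.round(3),o.round(2),None if q is None else np.round(q,2))
E
```

```text
[-8.36913867e-01  3.58628630e-01  1.18980974e-02  4.74971339e-06
 -1.22411089e+00 -2.88107202e-01] [ 3.14155069e+00 -1.70958377e-05 -2.69581578e+00] [ 0.13431055 -0.20932385 -0.64915527] 1.5
1 35 pre [0.403 0.191 0.401] [-3.14  0.61 -3.06] None
1 35 g [0.472 0.196 0.303] [-3.14  0.61 -3.06] None
1 35 lift [0.472 0.196 0.388] [-3.14  0.61 -3.06] None
1 35 app [0.533 0.106 0.388] [3.14 0.61 3.05] None
1 35 over [ 0.517 -0.073  0.388] [3.14 0.61 3.05] [ 0.18 -0.05 -0.88  0.8  -0.21 -2.58]
1 35 ret [ 0.449 -0.067  0.451] [3.14 0.61 3.05] [ 0.34 -0.25 -0.81  0.53 -0.5  -2.4 ]
1 40 pre [0.379 0.189 0.382] [-3.14  0.7  -3.06] None
1 40 g [0.456 0.195 0.29 ] [-3.14  0.7  -3.06] None
1 40 lift [0.456 0.195 0.375] [-3.14  0.7  -3.06] None
1 40 app [0.517 0.108 0.375] [3.14 0.7  3.05] None
1 40 over [ 0.501 -0.072  0.375] [3.14 0.7  3.05] None
1 40 ret [ 0.424 -0.065  0.432] [3.14 0.7  3.05] [ 0.26 -0.29 -0.99  0.84 -0.3  -2.66]
-1 35 pre [0.403 0.191 0.401] [ 3.14 -0.61  0.08] [ 0.88 -0.19 -0.99  0.98 -0.52 -0.04]
-1 35 g [0.472 0.196 0.303] [ 3.14 -0.61  0.08] None
-1 35 lift [0.472 0.196 0.388] [ 3.14 -0.61  0.08] [ 0.69 -0.06 -0.94  1.12 -0.37 -0.05]
-1 35 app [0.533 0.106 0.388] [ 3.14 -0.61 -0.09] [ 0.46 -0.   -0.89  1.14 -0.33 -0.  ]
-1 35 over [ 0.517 -0.073  0.388] [ 3.14 -0.61 -0.09] [ 0.18 -0.05 -0.88  0.8  -0.21  0.56]
-1 35 ret [ 0.449 -0.067  0.451] [ 3.14 -0.61 -0.09] [ 0.34 -0.25 -0.81  0.53 -0.5   0.74]
-1 40 pre [0.379 0.189 0.382] [ 3.14 -0.7   0.08] None
-1 40 g [0.456 0.195 0.29 ] [ 3.14 -0.7   0.08] None
-1 40 lift [0.456 0.195 0.375] [ 3.14 -0.7   0.08] None
-1 40 app [0.517 0.108 0.375] [ 3.14 -0.7  -0.09] None
-1 40 over [ 0.501 -0.072  0.375] [ 3.14 -0.7  -0.09] None
-1 40 ret [ 0.424 -0.065  0.432] [ 3.14 -0.7  -0.09] [ 0.26 -0.29 -0.99  0.84 -0.3   0.48]
```

```bash
python3 - <<'E'
from station import arm
from h import *
rk,_=pickle.load(open("m.pkl","rb")); e=pickle.load(open("ear.pkl","rb"))
s=-1
for th in (26,28,30,31,32,33,34,35):
    TH=np.deg2rad(th)
    for nm,(xy,cz,yw,r) in dict(pre=(e[:2],.11,e[2],.335),g=(e[:2],.108,e[2],.235),lift=(e[:2],.195,e[2],.235),app=(rackxy(rk,0,.2),.195,rk[2],.235),over=(rackxy(rk,0,.02),.195,rk[2],.235),low=(rackxy(rk,0,.02),.15,rk[2],.235),ret=(rackxy(rk,0,.02),.16,rk[2],.335)).items():
        p,o=tcp(xy,cz,yw,s,r,TH); q=arm.solve_ik(p,o); print(s,th,nm,None if q is None else np.round(q,2))
E
```

```text
-1 26 pre [ 0.87 -0.07 -0.74  0.54 -0.65  0.38]
-1 26 g [ 0.71  0.1  -0.87  0.87 -0.34  0.16]
-1 26 lift [ 0.8   0.01 -0.67  0.53 -0.61  0.45]
-1 26 app [ 0.58  0.06 -0.6   0.5  -0.6   0.53]
-1 26 over [ 0.26  0.02 -0.57  0.28 -0.57  1.02]
-1 26 low [ 0.25  0.07 -0.66  0.35 -0.44  0.95]
-1 26 ret [ 0.3  -0.1  -0.55  0.26 -0.72  1.02]
-1 28 pre [ 0.88 -0.09 -0.8   0.63 -0.6   0.29]
-1 28 g [ 0.63  0.08 -0.94  1.13 -0.27 -0.04]
-1 28 lift [ 0.8  -0.01 -0.73  0.62 -0.56  0.37]
-1 28 app [ 0.58  0.05 -0.66  0.59 -0.54  0.44]
-1 28 over [ 0.26  0.01 -0.62  0.34 -0.5   0.96]
-1 28 low [ 0.24  0.05 -0.73  0.44 -0.36  0.86]
-1 28 ret [ 0.31 -0.12 -0.61  0.3  -0.66  0.97]
-1 30 pre [ 0.88 -0.11 -0.87  0.74 -0.56  0.19]
-1 30 g [ 0.48  0.07 -1.    1.5  -0.2  -0.28]
-1 30 lift [ 0.79 -0.02 -0.79  0.73 -0.51  0.27]
-1 30 app [ 0.57  0.03 -0.73  0.71 -0.49  0.34]
-1 30 over [ 0.26 -0.01 -0.69  0.42 -0.43  0.89]
-1 30 low [ 0.22  0.03 -0.8   0.59 -0.27  0.73]
-1 30 ret [ 0.32 -0.15 -0.67  0.36 -0.6   0.91]
-1 31 pre [ 0.87 -0.12 -0.9   0.8  -0.54  0.13]
-1 31 g None
-1 31 lift [ 0.78 -0.03 -0.82  
[... 590 characters left out ...]
75 -0.04 -0.88  0.94 -0.43  0.09]
-1 33 app [ 0.52  0.01 -0.83  0.93 -0.4   0.15]
-1 33 over [ 0.23 -0.04 -0.79  0.59 -0.31  0.73]
-1 33 low None
-1 33 ret [ 0.32 -0.19 -0.77  0.47 -0.5   0.8 ]
-1 34 pre [ 0.83 -0.14 -0.99  1.01 -0.47 -0.04]
-1 34 g None
-1 34 lift [ 0.72 -0.05 -0.91  1.03 -0.4   0.03]
-1 34 app [ 0.49  0.   -0.86  1.03 -0.37  0.08]
-1 34 over [ 0.21 -0.04 -0.83  0.68 -0.27  0.66]
-1 34 low None
-1 34 ret [ 0.32 -0.2  -0.8   0.51 -0.47  0.76]
-1 35 pre None
-1 35 g None
-1 35 lift [ 0.69 -0.06 -0.94  1.12 -0.37 -0.05]
-1 35 app [ 0.46 -0.   -0.89  1.14 -0.33 -0.  ]
-1 35 over [ 0.18 -0.05 -0.88  0.8  -0.21  0.56]
-1 35 low None
-1 35 ret [ 0.31 -0.21 -0.84  0.56 -0.43  0.71]
```

```bash
python3 - <<'E'
from station import arm
from h import *
D=pickle.load(open("d0.pkl","rb"))
im=D["side"]["image"][:,:,::-1]
cv2.imwrite("pics/d.png",cv2.resize(im[0:130,330:512],None,fx=4,fy=4,interpolation=cv2.INTER_CUBIC))
print(proj(D["side"],[[.291,-.609,.405],[.291,-.609,.227],[.291,-.609,.5]]))
rk,_=pickle.load(open("m.pkl","rb")); e=pickle.load(open("ear.pkl","rb"))
def tc(xy,cz,yaw,pin,tilt,ext,back=0):
    R=Ro.from_euler('z',yaw).as_matrix(); pin,tilt=np.deg2rad([pin,tilt])
    a=R@[np.sin(tilt),0,-np.cos(tilt)]; y=-(R@[0,1,0])
    p=np.array([*xy,cz])+.076*(R@[-np.sin(pin),0,np.cos(pin)])-a*(.159+ext+back)
    return p,Ro.from_matrix(np.stack([np.cross(y,a),y,a],1)).as_euler('xyz')
for pin in(35,38,40):
  for tilt in(28,29,30):
    out=[]
    for nm,(xy,cz,yw,b) in dict(pre=(e[:2],.11,e[2],.1),g=(e[:2],.108,e[2],0),lift=(e[:2],.195,e[2],0),app=(rackxy(rk,0,.2),.195,rk[2],0),over=(rackxy(rk,0,.02),.195,rk[2],0),low=(rackxy(rk,0,.02),.15,rk[2],0)).items():
        q=arm.solve_ik(*tc(xy,cz,yw,pin,tilt,.006,b)); out.append(None if q is None else np.round(q[2:5],2))
    print(pin,tilt,*out)
E
```

```text
[[435.73386736  64.71357903]
 [420.7274751  112.32508171]
 [445.02052577  35.43027036]]
35 28 [-0.82  0.64 -0.62] [-0.96  1.13 -0.28] [-0.75  0.63 -0.57] [-0.68  0.6  -0.55] [-0.65  0.35 -0.5 ] [-0.75  0.45 -0.36]
35 29 [-0.85  0.68 -0.59] [-0.99  1.29 -0.25] [-0.77  0.68 -0.54] [-0.71  0.65 -0.52] [-0.67  0.38 -0.47] [-0.78  0.52 -0.32]
35 30 [-0.87  0.74 -0.57] [-1.01  1.47 -0.21] [-0.8   0.73 -0.52] [-0.74  0.71 -0.49] [-0.7   0.42 -0.44] [-0.82  0.59 -0.28]
38 28 [-0.83  0.64 -0.61] [-0.97  1.16 -0.27] [-0.76  0.64 -0.56] [-0.69  0.61 -0.54] [-0.66  0.35 -0.5 ] [-0.76  0.47 -0.35]
38 29 [-0.86  0.69 -0.59] [-1.    1.33 -0.24] [-0.78  0.69 -0.54] [-0.72  0.66 -0.52] [-0.68  0.39 -0.46] [-0.8   0.53 -0.31]
38 30 [-0.88  0.74 -0.57] None [-0.81  0.74 -0.51] [-0.75  0.72 -0.49] [-0.71  0.43 -0.43] [-0.83  0.61 -0.27]
40 28 [-0.83  0.65 -0.61] [-0.98  1.19 -0.26] [-0.76  0.64 -0.56] [-0.7   0.61 -0.54] [-0.67  0.36 -0.49] [-0.77  0.48 -0.35]
40 29 [-0.86  0.7  -0.59] [-1.01  1.35 -0.23] [-0.79  0.69 -0.54] [-0.73  0.67 -0.51] [-0.69  0.39 -0.46] [-0.8   0.54 -0.31]
40 30 [-0.89  0.75 -0.57] None [-0.82  0.75 -0.51] [-0.76  0.73 -0.48] [-0.72  0.43 -0.43] [-0.84  0.63 -0.26]
```

View pics/d.png

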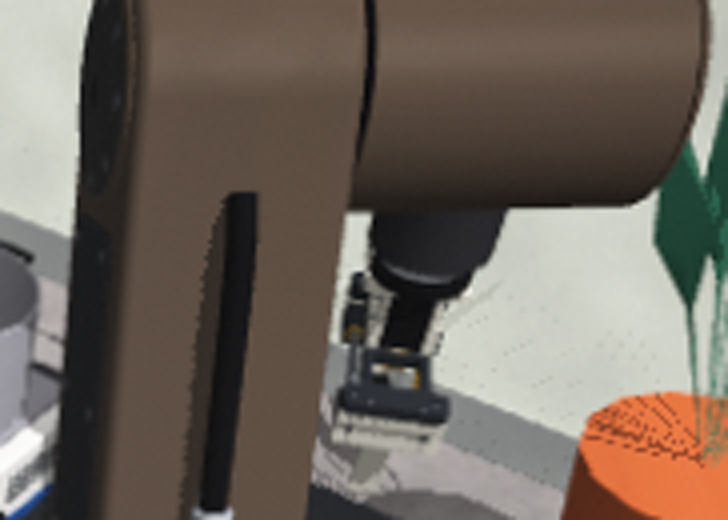

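```bash
cat >> h.py <<'E'
def tc(xy,cz,yaw,pin=38,tilt=25,ext=.006,back=0,lean=0,sgn=1):
    """lean (deg): ear+tool rotated outward about its y, about band centre"""
    R=Ro.from_euler('z',yaw).as_matrix(); pin,tilt=np.deg2rad([pin+lean,tilt+lean])
    a=R@[np.sin(tilt),0,-np.cos(tilt)]; y=sgn*(R@[0,1,0])
    p=np.array([*xy,cz])+.076*(R@[-np.sin(pin),0,np.cos(pin)])-a*(.159+ext+back)
    return p,Ro.from_matrix(np.stack([np.cross(y,a),y,a],1)).as_euler('xyz')
E
python3 - <<'E'
from station import arm
from h import *
D=pickle.load(open("d0.pkl","rb"))
print((proj(D["side"],[[.2196,-.6428,.384]])-[330,0])*4)
rk,_=pickle.load(open("m.pkl","rb")); e=pickle.load(open("ear.pkl","rb"))
for tilt in (22,24,25,26,27):
  for lean in (4,6,8):
    print(tilt,lean)
    for nm,(xy,cz,yw,b,l) in dict(pre=(e[:2],.11,e[2],.1,0),g=(e[:2],.108,e[2],0,0),lift=(e[:2],.195,e[2],0,lean),app=(rackxy(rk,0,.2),.195,rk[2],0,lean),over=(rackxy(rk,0,.03),.195,rk[2],0,lean),low=(rackxy(rk,0,.03),.15,rk[2],0,lean)).items():
        P=tc(xy,cz,yw,38,tilt,.006,b,l);q=arm.solve_ik(*P); print('  ',nm,P[0].round(3),None if q is None else np.round(q,2))
E
```

```text
[[522.85883014 296.85639461]]
22 4
   pre [0.461 0.195 0.416] [ 0.88 -0.06 -0.66  0.41 -0.74 -2.64]
   g [0.498 0.198 0.321] [ 0.78  0.1  -0.78  0.58 -0.46 -2.77]
   lift [0.483 0.197 0.4  ] [ 0.83 -0.02 -0.72  0.55 -0.6  -2.74]
   app [0.544 0.105 0.4  ] [ 0.6   0.04 -0.65  0.53 -0.59 -2.66]
   over [ 0.53  -0.064  0.4  ] [ 0.29 -0.01 -0.63  0.32 -0.55 -2.19]
   low [ 0.53  -0.064  0.355] [ 0.28  0.04 -0.73  0.4  -0.41 -2.28]
22 6
   pre [0.461 0.195 0.416] [ 0.88 -0.06 -0.66  0.41 -0.74 -2.64]
   g [0.498 0.198 0.321] [ 0.78  0.1  -0.78  0.58 -0.46 -2.77]
   lift [0.476 0.197 0.395] [ 0.82 -0.04 -0.78  0.65 -0.55 -2.83]
   app [0.537 0.106 0.395] [ 0.6   0.02 -0.72  0.63 -0.53 -2.75]
   over [ 0.523 -0.064  0.395] [ 0.29 -0.03 -0.69  0.39 -0.48 -2.26]
   low [ 0.523 -0.064  0.35 ] [ 0.27  0.02 -0.8   0.52 -0.33 -2.38]
22 8
   pre [0.461 0.195 0.416] [ 0.88 -0.06 -0.66  0.41 -0.74 -2.64]
   g [0.498 0.198 0.321] [ 0.78  0.1  -0.78  0.58 -0.46 -2.77]
   lift [0.469 0.196 0.391] [ 0.81 -0.05 -0.84  0.77 -0.5  -2.93]
   app [0.53  0.106 0.391] [ 0.58  0.01 -0.78  0.75 -0.47 -2.86]
   o
[... 3650 characters left out ...]
 [ 0.517 -0.063  0.393] [ 0.28 -0.05 -0.77  0.52 -0.38 -2.37]
   low [ 0.517 -0.063  0.348] [ 0.19  0.   -0.91  0.81 -0.2  -2.61]
27 6
   pre [0.44  0.194 0.406] [ 0.9  -0.11 -0.8   0.6  -0.63 -2.84]
   g [0.485 0.197 0.315] None
   lift [0.464 0.196 0.388] None
   app [0.525 0.107 0.388] [ 0.53 -0.01 -0.86  0.96 -0.39 -3.03]
   over [ 0.51  -0.063  0.388] [ 0.25 -0.06 -0.84  0.66 -0.3  -2.5 ]
   low [ 0.51  -0.063  0.343] None
27 8
   pre [0.44  0.194 0.406] [ 0.9  -0.11 -0.8   0.6  -0.63 -2.84]
   g [0.485 0.197 0.315] None
   lift [0.457 0.195 0.383] None
   app [0.518 0.107 0.383] None
   over [ 0.504 -0.062  0.383] [ 0.17 -0.07 -0.93  0.9  -0.19 -2.68]
   low [ 0.504 -0.062  0.338] None
```

View pics/a_wrist.png

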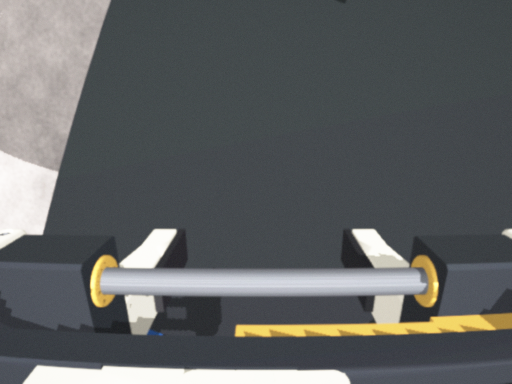

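```bash
cat > s.py <<'E'
from station import arm
from h import *
rk,_=pickle.load(open("m.pkl","rb")); e=pickle.load(open("ear.pkl","rb"))
K=dict(pin=38,tilt=27,sgn=-1)
def snap(n,f):
    c=arm.capture(n); cv2.imwrite(f"pics/{f}.png",c["image"][:,:,::-1]); return c
E
python3 - <<'E'
from s import *
try:
    arm.move_l([.42,-.15,.46],rate=.3)
except arm.PlanningError as x:
    print("PE",x); raise
p,o=tc(e[:2],.11,e[2],back=.1,**K)
arm.goto(p,o); print(p,arm.read_ee_pos(),arm.read_joint_positions().round(2),arm.read_force(),arm.read_clock())
for n in("side","wrist"): snap(n,"e_"+n)
E
```

```text
[0.4395619  0.19359983 0.40600555] [0.43989602 0.19294956 0.40606477] [ 0.9  -0.1  -0.8   0.6  -0.63  0.3 ] [0.11977231 0.54225108 0.67168663] 4.6167
```

View pics/e_side.png

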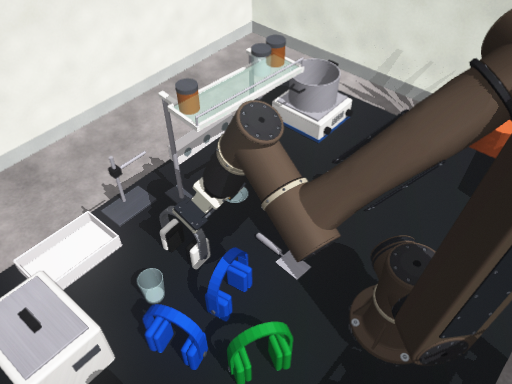

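View pics/e_wrist.png

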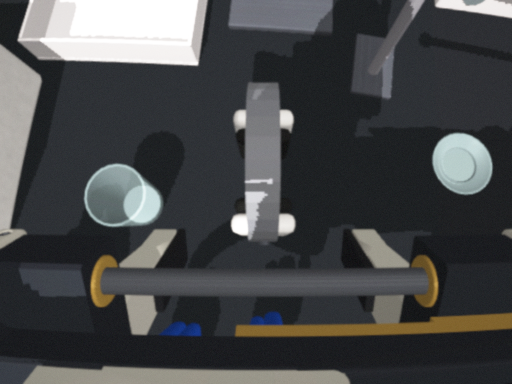

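```bash
python3 - <<'E'
from s import *
c=arm.capture("side"); im=cv2.resize(c["image"][:,:,::-1],None,fx=4,fy=4,interpolation=cv2.INTER_CUBIC)
R=Ro.from_euler('xyz',arm.read_tcp_rot()).as_matrix(); p=arm.read_ee_pos()
print(R.round(2))
for d in np.arange(0,.26,.02):
    u=proj(c,p-R[:,2]*d)[0]; cv2.circle(im,tuple((u*4).astype(int)),4,(0,255,0),-1)
for d in(.1,.14,.18):
  for s in(-.05,.05):
    u=proj(c,p-R[:,2]*d+R[:,0]*s)[0]; cv2.circle(im,tuple((u*4).astype(int)),4,(0,0,255),-1)
cv2.imwrite("pics/f.png",im[80*4:250*4,150*4:340*4])
im=arm.capture("top")["image"]; cv2.imwrite("pics/f_top.png",im[:,:,::-1])
E
```

```text
[[ 0.89  0.08  0.45]
 [ 0.07 -1.    0.04]
 [ 0.45 -0.   -0.89]]
```

View pics/f.png

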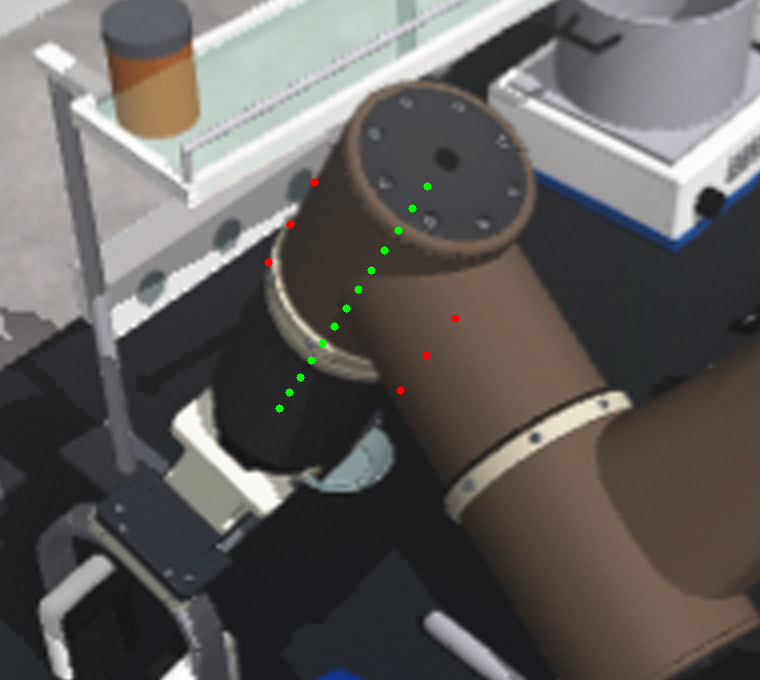

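View pics/f_top.png

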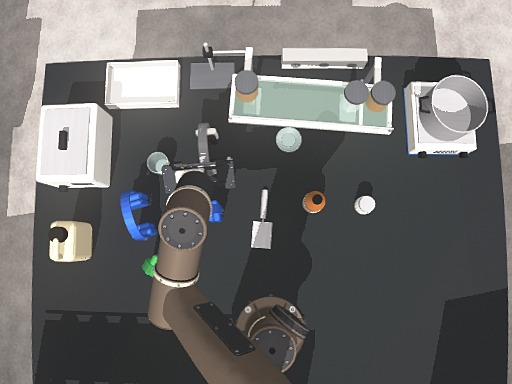

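```bash
python3 - <<'E'
from s import *
p,o=tc(e[:2],.11,e[2],**K)
print(arm.move_l(p,o,rate=.08,f_stop=8)); print(arm.read_ee_pos()-p,arm.read_joint_positions().round(2))
f0=arm.read_force(); arm.grasp(50); print(arm.read_width(),f0,arm.read_force(),arm.read_clock())
snap("side","g_side");snap("wrist","g_wrist")
E
```

```text
False
[2.51828639e-05 3.63283083e-05 1.54294109e-04] [ 0.69  0.07 -0.94  1.01 -0.31  0.03]
0.027401387862543578 [ 0.667914   -0.60365755 -0.05292329] [0.81379073 1.26084666 0.53494721] 7.2
```

View pics/g_side.png

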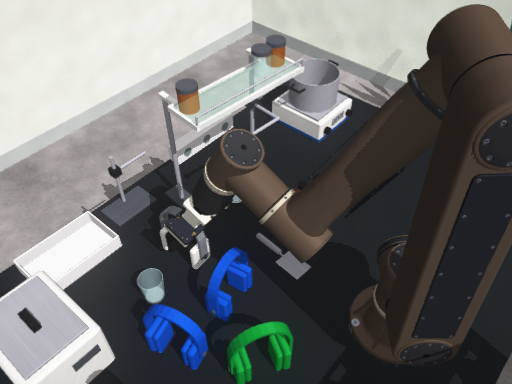

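View pics/g_wrist.png

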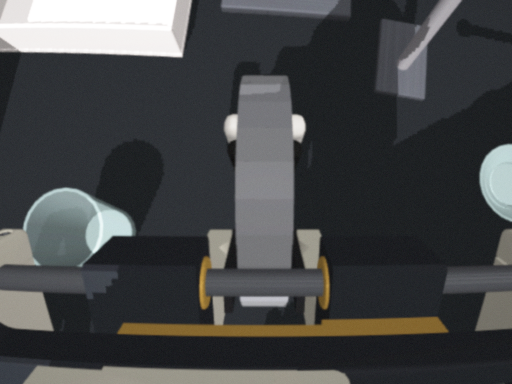

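```bash
python3 - <<'E'
from s import *
p,o=tc(e[:2],.16,e[2],**K); arm.move_l(p,o,rate=.08)
p,o=tc(e[:2],.185,e[2],lean=3,**K); arm.move_l(p,o,rate=.08)
p,o=tc(rackxy(rk,0,.215),.185,rk[2],lean=3,**K); arm.move_l(p,o,rate=.1)
print(arm.read_ee_pos()-p,arm.read_joint_positions().round(2),arm.read_width(),arm.read_force(),arm.read_clock())
D={n:snap(n,"h_"+n) for n in("side","top","wrist")}
pickle.dump(D,open("d1.pkl","wb"))
E
```

```text
[-1.58608351e-04  2.02080575e-04 -1.71168700e-05] [ 0.59  0.03 -0.78  0.78 -0.46  0.24] 0.027410198632230154 [ 0.08914483  0.6623258  -2.997276  ] 9.6167
```

View pics/h_side.png

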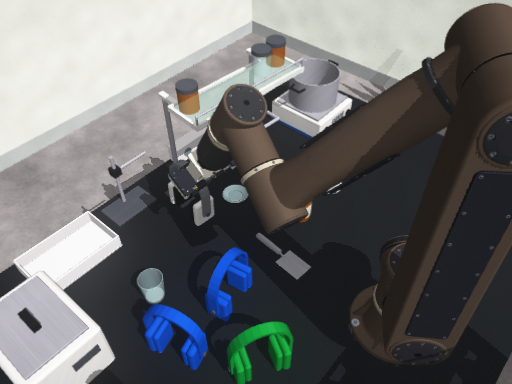

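View pics/h_wrist.png

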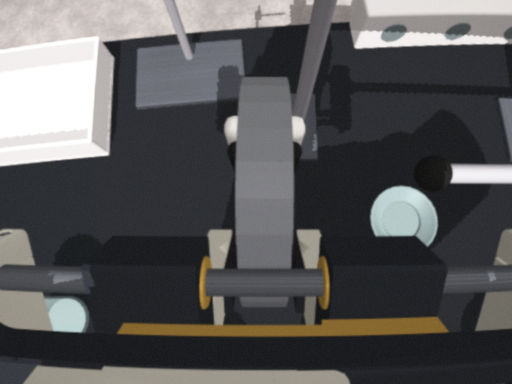

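```bash
python3 - <<'E'
from s import *
D0=pickle.load(open("d0.pkl","rb"));D=pickle.load(open("d1.pkl","rb"))
def tri(a,b):
    (o1,d1),(o2,d2)=a,b; A=np.stack([d1,-d2],1); s=np.linalg.lstsq(A,o2-o1,rcond=None)[0]
    P,Q=o1+d1*s[0],o2+d2*s[1]; return (P+Q)/2,np.linalg.norm(P-Q)
P,g=tri(ray(D["wrist"],(434,173)),ray(D0["side"],(214.3,157.3)));print(P,g)
print("fit",rackxy(rk,0,.11),rk[3])
w=D["wrist"]; print(proj(w,[[*rackxy(rk,0,y),rk[3]] for y in(.11,.06)]))
E
```

```text
[0.65876301 0.00676682 0.22975553] 0.0017894384992017177
fit (np.float64(0.6592761249297553), np.float64(0.004793654570226347)) 0.22825085646383927
[[437.16828316 172.65257599]
 [511.45256379 173.2901654 ]]
```

```bash
python3 - <<'E'
from s import *
p,o=tc(rackxy(rk,0,.03),.185,rk[2],lean=3,**K)
print(arm.move_l(p,o,rate=.07,f_stop=5)); print(arm.read_ee_pos()-p,arm.read_joint_positions().round(2),arm.read_force(),arm.read_clock())
for n in("side","top","wrist"): snap(n,"i_"+n)
E
```

```text
False
[ 1.05393785e-05  1.40909901e-04 -2.66944097e-05] [ 0.28 -0.03 -0.76  0.49 -0.39  0.79] [-0.170369   -0.21308009 -2.58192914] 12.5583
```

View pics/i_wrist.png

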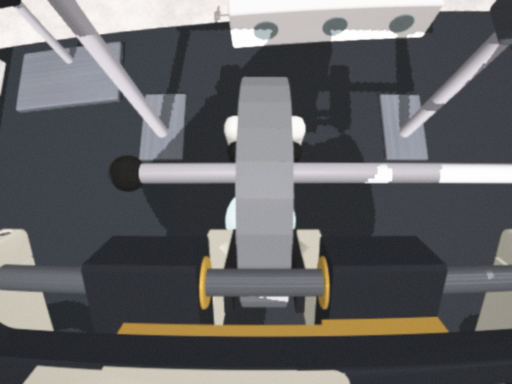

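View pics/i_side.png

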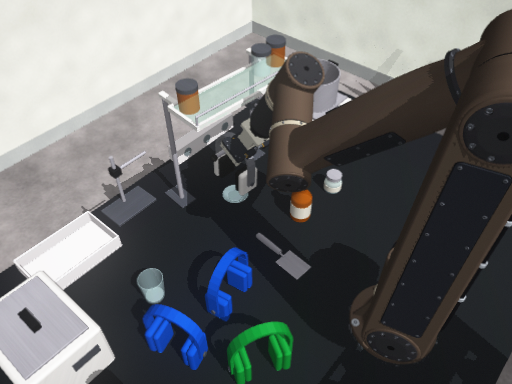

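```bash
python3 - <<'E'
from s import *
p,o=tc(rackxy(rk,0,.03),.173,rk[2],lean=1,**K)
print(arm.move_l(p,o,rate=.03,f_stop=4)); f0=arm.read_force()
p,o=tc(rackxy(rk,0,.03),.148,rk[2],lean=1,**K)
hit=arm.move_l(p,o,rate=.015,f_stop=3); z=arm.read_ee_pos()[2]-p[2]+.148
print(hit,"C z",z,f0,arm.read_force())
arm.hold(.5); print(arm.read_force(),arm.read_moment(),arm.read_ee_pos()-p,arm.read_clock())
for n in("side","top","wrist"): snap(n,"j_"+n)
E
```

```text
False
True C z 0.16261572172547675 [ 0.36044436  0.64169573 -1.77602588] [0.04848766 0.08338845 2.56023428]
[ 5.97102137 -2.11983769  3.88017163] [-0.641715   -0.89725941 -0.32400375] [ 2.22395869e-04 -4.45372178e-06  1.45275962e-02] 14.5583
```

View pics/j_wrist.png

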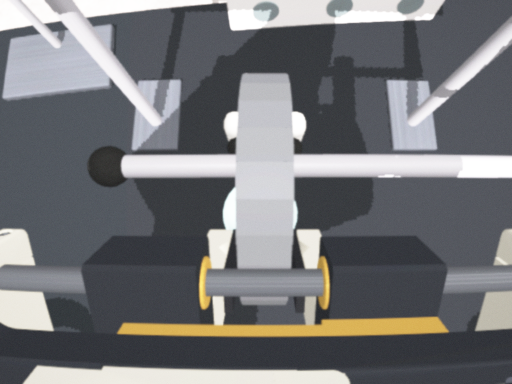

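```bash
python3 - <<'E'
from s import *
for i in range(4):
    print(arm.read_force(),arm.read_moment(),arm.read_joint_vel().round(3)); arm.hold(.15)
print(arm.read_ee_pos(),arm.read_width(),arm.read_clock())
c=arm.capture("side")["image"][:,:,::-1]; cv2.imwrite("pics/k.png",cv2.resize(c[40:240,140:340],None,fx=3,fy=3,interpolation=cv2.INTER_CUBIC))
E
```

```text
[ 5.19364681 -1.32971197  5.19480557] [-0.62601625 -0.8946252  -0.30853426] [ 0.001  0.001  0.    -0.001 -0.     0.   ]
[ 4.48697476 -2.14386248  5.16068886] [-0.6504297  -0.91215878 -0.25771121] [-0.001  0.     0.001  0.001  0.    -0.001]
[ 5.26583743 -2.42633295  5.15217188] [-0.61496216 -0.92523587 -0.31786086] [ 0.    -0.001 -0.001 -0.     0.    -0.   ]
[ 4.26590299 -1.14939361  4.86658487] [-0.67147338 -0.89919489 -0.34533291] [-0.001 -0.001 -0.001 -0.002  0.001 -0.001]
[ 0.52773016 -0.06404695  0.36726417] 0.02761141749061563 15.3083
```

View pics/k.png

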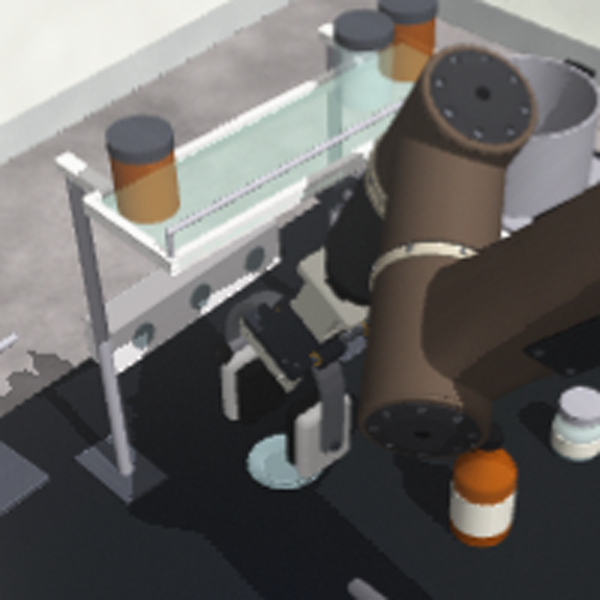

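```bash
python3 - <<'E'
from s import *
arm.release(); arm.hold(.3); print(arm.read_force(),arm.read_width(),arm.read_clock())
snap("wrist","l_wrist"); snap("side","l_side")
E
```

```text
[0.76395114 0.04500671 0.29051936] 0.08771641922669243 16.7667
```

View pics/l_wrist.png

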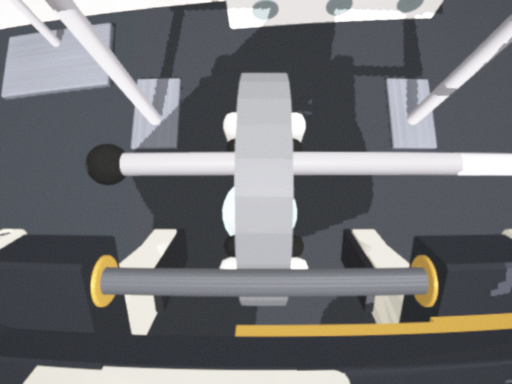

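Released: the band at (265,163) lies square on the rod and the fingers are clear at columns about 165 and 365. Now I back out along the tool axis.

```bash
python3 - <<'E'
from s import *
R=Ro.from_euler('xyz',arm.read_tcp_rot()).as_matrix(); p=arm.read_ee_pos()
print(arm.move_l(p-R[:,2]*.10,rate=.06,f_stop=6)); print(arm.read_force(),arm.read_clock())
try: arm.move_l(arm.read_ee_pos()+[-.05,0,.02],rate=.1)
except arm.PlanningError as x: print("PE",x)
arm.hold(.5); D={n:snap(n,"m_"+n) for n in("side","top","wrist")}
pickle.dump(D,open("d2.pkl","wb"))
im=D["side"]["image"][:,:,::-1]; cv2.imwrite("pics/m_s2.png",cv2.resize(im[40:240,140:340],None,fx=3,fy=3,interpolation=cv2.INTER_CUBIC))
print(arm.read_clock(),arm.read_force())
E
```

```text
False
[-0.00151288  0.42423254 -0.0586679 ] 18.6833
20.0167 [-0.01457344 -0.54891802  0.2529026 ]
```

View pics/m_s2.png

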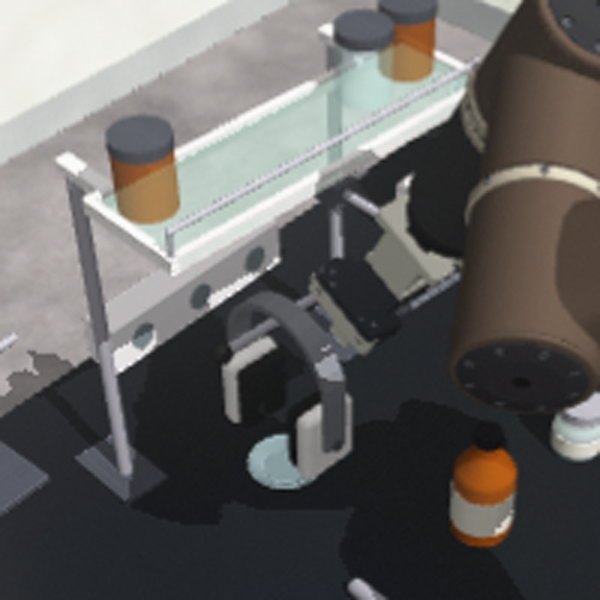

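View pics/m_wrist.png

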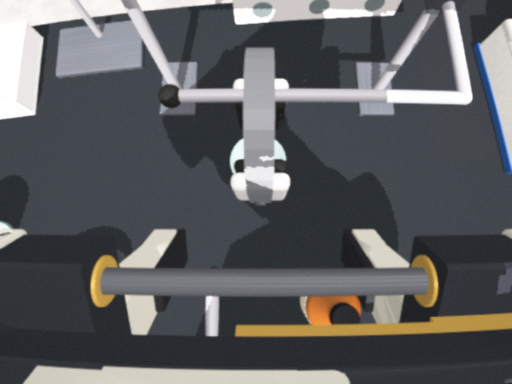

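View pics/m_top.png

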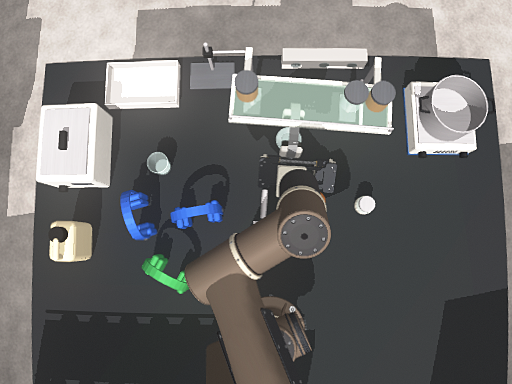

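```bash
python3 - <<'E'
from station import arm
arm.hold(.5); print(arm.read_joint_vel().round(3),arm.read_clock()); arm.sign_off()
E
```

```text
[-0.002 -0.001  0.     0.001  0.001  0.001] 20.5167
the job is handed in; nothing more can be done
```

The grey and white ear defenders are hanging by their headband on the rod under the glass board. I handed the job in at about 20.5 s of the 45 s allowed; no verdict was reported.

- **Grip and approach:** I pinched the headband on the robot's side, about 38° down from the top, with the tool tilted about 27°. I then brought it in sideways from the rod's free end.
- **Lowering:** I lowered it at 15 mm/s until I felt the rod take the band. Contact came 162.6 mm above the bench at the band centre. The camera estimates of the rod's height (228–230 mm) predicted about 163 mm.
- **Holding:** I held it on the rod for about 1.2 s, then let go and backed out along the tool axis.
- **Last checks:** The final pictures show the band about 30 mm from the rack's origin towards the free end. It sits level and square, with one cup each side of the rod. The fingers were open and the tool force was back to about zero.
- **Other things on the bench:** The bottle had not moved when I compared its pixels with the first picture. The beaker, dish, jar and spatula showed no visible shift where I could see them, but I did not measure them.
- **One oddity:** While the band rested on the rod, the wrist also felt about 5 N sideways, besides about 7 N upwards. That is well under the limits and disappeared on release; I think it was friction on the rod.

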